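# Draw the sprung marking slide to its click stop and hold it there

### The arm

A 6-joint arm with a two-finger parallel gripper is mounted at the origin on a cart in front of the work surface, level with it; the furniture and walls round the work are solid. World frame = base frame: x ahead of the robot, y to its left, z up, the work surface at z = 0. Lengths are in m, angles in rad, forces in N, time in s.
With the tool pointing down it reaches from about 0.3 to 0.775 m from the base axis. Payload 14.6 kg.
Tool frame: the origin (TCP) lies at the very end of the fingers, on their centre line; the grasp point (between the pads) lies 19 mm behind it; z points along the fingers, y is the line along which they close (so a half turn about z gives the same grasp; the last joint's range is limited). The gripper opens to 94 mm and grips with 3 to 60 N. Pads are 16 mm wide; open, the fingers measure 119 mm over their backs; the gripper's body (75 mm by 177 mm) begins 78 mm behind the grasp point.
Start: joints at [-1.253, 0.3, 1.521, -0, 1.321, -0.067], TCP at [0.206, -0.51, 0.205] pointing down, gripper open.
Joint ranges: [-3.03, 3.03], [-0.79, 2.21], [0.23, 2.52], [-1.04, 4.18], [0, 3.07], [-2.55, 2.55]. Speed limits (rad/s): [2.22, 2.22, 2.57, 3.14, 3.14, 3.14].

### API

Orientations are given as [roll, pitch, yaw] about the fixed x, y, z axes, in that order (R = Rz(yaw) Ry(pitch) Rx(roll)).
In Python, from station import ctrl, cams gives the robot as it stands. The module is installed in compiled form; this text tells all that it offers.
- The arm moves only by the tool arm_command, never from a script. Its argument "plan" is a list that holds one entry, the list of rows, each a list of 7 numbers: the shift along the tool's x, y, z in fractions of the full range, 1 being 600 mm, then the turn, a rotation vector about the tool's x, y, z in shares of 2 pi rad (1.0 is 2 pi rad), then the closure, from -1 (fully open) to 1 (shut). A call has 1 to 12 rows; each row is the pose to reach, as a shift and turn from the pose commanded when the call began, along the tool's axes at that moment; what a row does not reach only later rows make up. A row lasts 1/10 s, in which the tool goes at most 50 mm and 8.59 degrees, less where a joint would pass 70% of its speed; a pose out of reach is approached as far as the arm can. A shift or turn number past 1, either way, is cut back to 1. A call with a gripper value outside its range is refused whole. The fingers move at their own pace and stop on an object; "squeeze" is the grip in N (left out, the last holds). Time passes only in rows, so rows that repeat a pose let the fingers close. It gives the time, the measured TCP pose, the force, the opening and the grip force at its end, in the units of the state.
- ctrl.get_obs(): the state, without advancing time (a new reading comes with each control period).
- cams.camera(name): name is "side" or "top" or "wrist"; returns (picture, depth): 400x640x3 uint8, blue, green, red; 400x640 float32, m along the optical axis (not along the pixel's ray), 0 where there is no reading.
- cams.camera_info(name): a dict with "fx", "fy", "cx", "cy" (pixels), "world_to_cam" (4x4, takes a point from world to camera coordinates). Camera axes: x right, y down, z forward; pixel columns grow to the right and rows downward; lengths in m; the calibration is good to about 2 mm. A picture is of the moment at which its call begins: read the wrist's pose just before it. camera_info takes no time and is no camera call; for the wrist camera it gives the pose at the moment of the call.
- ctrl.hand_in(): hands the job in; it is judged then, once.
The state is a dict: "time_s": time; "qpos": joint angles; "joint_vel": joint speeds; "tau": joint torques, N m; "ee_pos": TCP position; "eef_rot": TCP orientation; "force": force on the tool from outside, world axes, zero at the start; "moment": the same for the moment, N m; "grip_width": finger opening in m; "grip_force": force on a finger pad.
Only numpy, scipy, OpenCV 4.12 (cv2) and the standard library are available. Lean on these libraries where they do the work, as an engineer would, in place of code of your own. Each camera call takes 0.05 s, during which the arm holds its last target. There are 200 camera calls.

### The job

The steel bar in the marking jig is about to be scribed. Grip the orange tab of the sprung slide, draw it along the rail away from its home end until you feel the ball click into its one notch (between the two red patches on the strip under the slide), and finish holding the tab there, with the ball in the notch and the fingers still closed on the tab. Never run the slide up against its far end stop, and leave the loose tools on the bench where they lie.

Things in the scene. Friction and masses are not known exactly. Their poses are not given: they have to be found in the camera images.
- jig: Fixed marking jig; place and yaw vary. Base plate 87 (x) x 270 (y) x 10 mm, blue end blocks 122 mm either side of the middle along y (to 42 mm high), two guide bars along y, a grey steel bar 18 x 235 x 35 mm fixed along the +x side (top 45 mm up). Origin: midway between the guide bars, at bench height; z up. Its +y is the way the slide is drawn out.
- grip_tab (a point): Upright orange tab on the aluminium slide: 32 mm (x, across the rail) x 22 mm (y, along the rail) x 46 mm high, axes parallel to the jig's. This point: centre of its foot, on the slide's top, 46 mm above the bench. Grip it from above across its 22 mm, fingers closing along the rail; the slide's top reaches 25 mm either way along the rail.
- slide (a joint): Travel of the slide along the jig's +y, m: 0 at home (the spring holds it there), 0.16 at the far end stop. Spring and friction resist with 2 to 5 N. The notch is at another place each time, at a travel of 0.05 to 0.11: midway between two red patches, each 18 mm long, on the steel strip between the guide bars, seen ahead of the slide.
- detent_ball (a joint): Drop of the sprung ball under the slide, m: 0.0006 on the strip, about 0.0047 in the middle of the notch, 0.0027 about 2 mm off it; it starts to drop 7 mm before. It draws the slide to the middle and resists beyond it: the pull needed falls from 3 N to about -4 N (slide pushes the hand on), then jumps to +12 N or more before the ball climbs out. The notch alone holds the slide against its spring.
- feeler_block: loose bystander: ground steel block with two holes, 35 x 70 x 25 mm, origin centre of underside; leave alone
- soapstone: loose bystander: white marking stick 115 x 16 x 8 mm, origin centre of underside; leave alone
- combination_spanner: loose bystander: steel spanner 238 x 38 x 9 mm, origin centre of underside; leave alone
- magnet_square: loose bystander: red triangular welding magnet 85 x 85 x 17 mm, origin centre of underside; leave alone

How it is judged:
On the way, in this order (a step that is already met when the one before it is completed fails the run):
1. the slide is drawn 30 mm off its home with the fingers on its tab (value of joint slide above 0.03 m and contact force between the fingers and slide above 1 N), for 0.1 s.
2. the ball sits in the notch while the fingers hold the tab (value of joint detent_ball above 0.0027 m and contact force between the fingers and slide above 2 N), for 0.3 s.
At the end, for the whole second after the job is handed in: The ball is in the notch (drop over 2.7 mm: slide within about 2 mm of the notch's middle), the slide stands still (under 10 mm/s) and the fingers hold the tab with more than 2 N (all of step 2 and value of joint slide above 0.04 m and velocity of joint slide between -0.01 and 0.01 m/s); the arm keeps its last pose, push and grip.
It fails at once if the slide is run up to its far end stop (travel over 155 mm) (value of joint slide above 0.155 m).
It fails at once if a loose tool on the bench is moved more than 30 mm (distance of any of feeler_block, soapstone, combination_spanner, magnet_square from where it was at the start of the episode above 0.03 m).
It also fails if it takes over 38 s, if anything falls off the work surface, if the arm or the gripper's body presses on something with over 40 N, if the wrist force passes 120 N, or if a joint passes its speed limit or range.

## Working session

There is one attempt and no reset: what is moved stays moved. The work goes in short steps, Python scripts to look and compute and a tool call to move; the robot and the scene stay as the last step left them, time stands still between calls to the robot, and variables do not carry over. Pictures are saved under pics/ and viewed, at most 10 in all, crops included, and the job is handed in when it is done.

Besides the shell and the picture viewer there is one more tool, called after "Request:" as name([rows], argument=value, ...), one row to a line, values as JSON. arm_command: Moves the arm, as the interface text tells. Its arguments: {"type":"object","properties":{"plan":{"type":"array"},"squeeze":{"type":"number"}},"required":["plan"]}

```bash
mkdir -p pics; python3 - <<'E'
from station import ctrl,cams
import cv2,numpy as np
for n in("top","side"):
    im,d=cams.camera(n); i=cams.camera_info(n)
    cv2.imwrite(f"pics/{n}0.png",im); np.savez(f"{n}0.npz",im=im,d=d,**{k:np.array(v) for k,v in i.items()})
    print(n,i)
print(ctrl.get_obs())
E
```

```text
top {'fx': 490.48427562973376, 'fy': 490.48427562973376, 'cx': 323.0394666030433, 'cy': 195.3264525253512, 'world_to_cam': array([[-0.02574661, -0.99966217,  0.00355717,  0.11318681],
       [-0.97824086,  0.02446179, -0.20602534,  0.4682286 ],
       [ 0.20586873, -0.00878423, -0.97854019,  1.31221203],
       [ 0.        ,  0.        ,  0.        ,  1.        ]])}
side {'fx': 497.5467642201973, 'fy': 497.5467642201973, 'cx': 322.3227661572075, 'cy': 195.86963243640483, 'world_to_cam': array([[-0.99818014, -0.06016724,  0.00403769,  0.47287718],
       [-0.03470841,  0.51847976, -0.8543852 ,  0.01597329],
       [ 0.04931254, -0.85297048, -0.51962451,  1.63504354],
       [ 0.        ,  0.        ,  0.        ,  1.        ]])}
{'time_s': 0.1, 'qpos': array([-1.25259045e+00,  3.00395124e-01,  1.52150152e+00, -4.49724969e-05,
        1.32075587e+00, -6.65761158e-02]), 'joint_vel': array([ 0.00176738, -0.00240623, -0.00055973, -0.00089826,  0.00061721,
       -0.0010517 ]), 'tau': array([ 1.44274949e-03, -5.32648516e+01, -3.53283012e+01,  7.10045197e-02,
        2.35166081e-02, -4.26889824e-05]), 'ee_pos': array([ 0.20636828, -0.50955216,  0.20496168]), 'eef_rot': array([-3.14053224e+00, -2.70439354e-05,  3.84793134e-01]), 'force': array([ 0.50269015, -0.24358235,  0.20344308]), 'moment': array([-0.07589104, -0.04118056,  0.03343092]), 'grip_force': 0.0, 'grip_width': 0.09408804583739236}
```

View pics/top0.png

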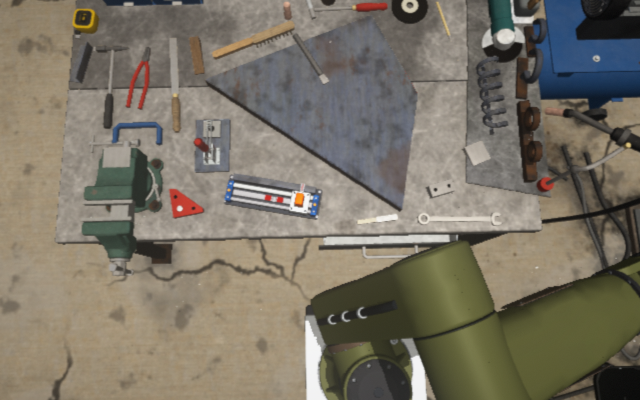

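View pics/side0.png

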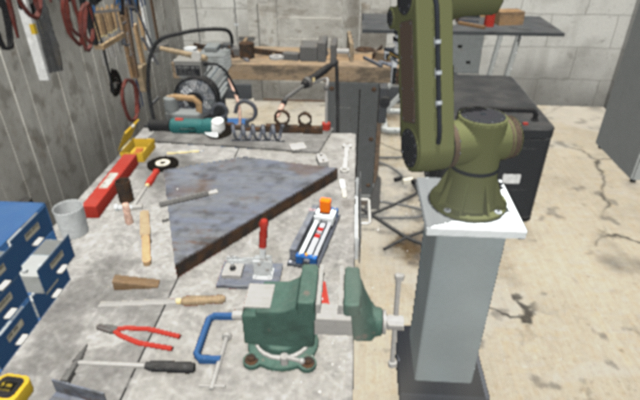

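The top view shows the jig at px (225–322, 177–218), with the slide at its right end, the orange tab at about (299,200) and the red patches at about (269–280,198). The slide draws out to the left, toward world +y. The spanner, soapstone and feeler block lie to the right, and the magnet is at (185,203).

```bash
cat > h.py <<'E'
import cv2,numpy as np
def load(n):
    return np.load(n+".npz")
def world(u,v,i,d=None,z=None):
    """pixels -> world, by depth or on the plane of height z"""
    u,v=np.atleast_1d(u).astype(float),np.atleast_1d(v).astype(float)
    T=np.linalg.inv(i["world_to_cam"]); r=np.stack([(u-i["cx"])/i["fx"],(v-i["cy"])/i["fy"],np.ones_like(u)],1)
    w=r@T[:3,:3].T
    s=np.asarray(d) if d is not None else (z-T[2,3])/w[:,2]
    return T[:3,3]+w*np.reshape(s,(-1,1))
E
python3 - <<'E'
from h import *
for n in("top0","side0"):
    i=load(n); im,d=i["im"],i["d"]; hsv=cv2.cvtColor(im,cv2.COLOR_BGR2HSV); H,S,V=cv2.split(hsv)
    roi=np.zeros(H.shape,bool)
    if n=="top0": roi[170:225,215:330]=1
    else: roi[190:270,285:345]=1
    for c,m in(("orange",(H>6)&(H<20)&(S>150)&(V>90)),("red",((H<6)|(H>174))&(S>120)&(V>60)),("blue",(H>100)&(H<125)&(S>120))):
        k,l,st,ce=cv2.connectedComponentsWithStats((m&roi).astype(np.uint8))
        for j in range(1,k):
            if st[j,4]<8: continue
            v,u=np.where(l==j); w=world(u,v,i,d[v,u])
            if c=="orange": w=w[w[:,2]>np.percentile(w[:,2],90)-.006]
            print(n,c,st[j],ce[j].round(1),w.mean(0).round(4),w.min(0).round(3),w.max(0).round(3))
i=load("top0"); cv2.imwrite("pics/crop0.png",cv2.resize(i["im"][165:230,215:335],None,fx=6,fy=6,interpolation=cv2.INTER_CUBIC))
E
```

```text
top0 orange [295 193   9  13  93] [298.9 199.1] [0.4551 0.1659 0.0913] [0.44  0.155 0.088] [0.47  0.177 0.096]
top0 red [265 195   6   6  31] [267.7 197.4] [0.4745 0.2575 0.022 ] [0.467 0.25  0.009] [0.484 0.265 0.03 ]
top0 red [277 197   6   6  29] [279.7 199.4] [0.4677 0.2237 0.0229] [0.46  0.217 0.012] [0.477 0.231 0.03 ]
top0 blue [225 181   9  20  73] [229.1 191. ] [0.493  0.3645 0.0343] [0.466 0.353 0.028] [0.523 0.376 0.04 ]
top0 blue [313 195   6   9  36] [315.7 198.7] [0.4649 0.122  0.0342] [0.452 0.115 0.028] [0.477 0.13  0.041]
top0 blue [310 206   7   9  39] [313.5 210.1] [0.4327 0.1289 0.0334] [0.421 0.122 0.007] [0.444 0.139 0.041]
side0 orange [320 198  11  15 129] [324.8 205.2] [0.4556 0.1744 0.0903] [0.441 0.163 0.085] [0.471 0.184 0.095]
side0 red [317 227   6   3  11] [319.4 228.4] [0.4693 0.2204 0.0219] [0.461 0.202 0.012] [0.477 0.23  0.026]
side0 red [314 234   6   3  15] [316.4 235.1] [0.4755 0.2558 0.0229] [0.467 0.233 0.01 ] [0.484 0.268 0.028]
side0 blue [296 253  22  11 130] [305.4 258.3] [0.4969 0.3708 0.0285] [0.466 0.358 0.009] [0.523 0.383 0.039]
```

View pics/crop0.png

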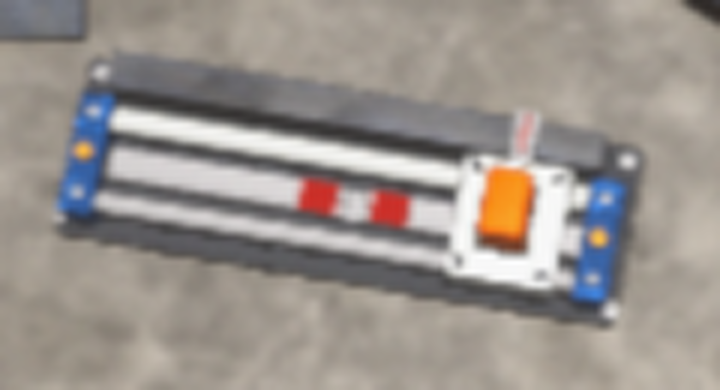

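The crop shows the two red patches at crop px (318,196) and (390,208), the orange tab top at (505,205) and the block bolts at (84,150) and (598,237). Now I'll work out the yaw, the travel and the first move.

```bash
cat >> h.py <<'E'
from scipy.spatial.transform import Rotation as Rn
def move(o,p,yaw):
    """shift mm and turn in the tool axes to reach p, pointing down"""
    R=Rn.from_euler("xyz",o["eef_rot"]); G=Rn.from_euler("xyz",[np.pi,0,yaw])
    return (R.inv().apply(np.array(p)-o["ee_pos"])*1000).round(1),(R.inv()*G).as_rotvec().round(3)
E
python3 - <<'E'
from h import *
from station import ctrl
i=load("top0")
c=lambda x,y:(215+(x+.5)/6-.5,165+(y+.5)/6-.5)
a=world(*c(84,150),i,z=.044)[0]; b=world(*c(598,237),i,z=.044)[0]
print(a,b,np.linalg.norm(a-b)); d=a-b; yaw=-np.arctan2(d[0],d[1]); print("yaw",yaw,"mid",(a+b)/2)
y=np.array([-np.sin(yaw),np.cos(yaw),0]); x=np.array([y[1],-y[0],0]); m=(a+b)/2
for n,p in(("tab",(.4553,.167,0)),("r1",(.4745,.2575,0)),("r2",(.4677,.2237,0))):
    q=np.array(p)-m; print(n,q@x,q@y)
print(move(ctrl.get_obs(),[.4553,.167,.15],yaw))
E
```

```text
[0.49485465 0.36413902 0.044     ] [0.44770846 0.12623404 0.044     ] 0.2425315276018626
yaw -0.19563756588002118 mid [0.47128156 0.24518653 0.044     ]
tab -0.0004778546845991759 -0.07980172908656213
r1 0.0007634107807679333 0.012704212668789381
r2 0.0006635769067655833 -0.021772881657699344
(array([ 484.7, -533.6,   55.5]), array([-0.001,  0.   ,  0.58 ]))
```

The rows are not in the units I measure in: shifts go in shares of 600 mm and turns go in shares of 2 pi rad. I convert before sending: -534 mm / 600 = -0.89, 485 mm / 600 = 0.8083, 0.58 rad / 6.2832 = 0.0923.

Request:
arm_command([
  [[0.8083,-0.89,0.0917,0,0,0.0923,-1],[0.8083,-0.89,0.0917,0,0,0.0923,-1],[0.8083,-0.89,0.0917,0,0,0.0923,-1],[0.8083,-0.89,0.0917,0,0,0.0923,-1],[0.8083,-0.89,0.0917,0,0,0.0923,-1],[0.8083,-0.89,0.0917,0,0,0.0923,-1],[0.8083,-0.89,0.0917,0,0,0.0923,-1],[0.8083,-0.89,0.0917,0,0,0.0923,-1],[0.8083,-0.89,0.0917,0,0,0.0923,-1],[0.8083,-0.89,0.0917,0,0,0.0923,-1],[0.8083,-0.89,0.0917,0,0,0.0923,-1],[0.8083,-0.89,0.0917,0,0,0.0923,-1]],
])

```text
time_s: 1.3
ee_pos: [0.4119, 0.0503, 0.16]
eef_rot: [-3.142, -0.0, -0.195]
force: [0.3, -0.2, 0.3]
grip_width: 0.0943
grip_force: 0.0
```

Scaled: -120 mm / 600 = -0.2, -80 mm / 600 = -0.1333.

Request:
arm_command([
  [[0.0117,-0.0667,0.005,0,0,0,-1],[0.0233,-0.1333,0.01,0,0,0,-1],[0.0333,-0.2,0.015,0,0,0,-1],[0.0333,-0.2,0.015,0,0,0,-1],[0.0333,-0.2,0.015,0,0,0,-1]],
])

```text
time_s: 1.8
ee_pos: [0.4543, 0.1622, 0.1506]
eef_rot: [3.141, 0.001, -0.194]
force: [-0.3, -0.1, 0.4]
grip_width: 0.094
grip_force: 0.0
```

```bash
python3 - <<'E'
from h import *
from station import ctrl,cams
o=ctrl.get_obs(); i=cams.camera_info("wrist"); im,d=cams.camera("wrist")
cv2.imwrite("pics/w0.png",im); np.savez("w0.npz",im=im,d=d,**{k:np.array(v) for k,v in i.items()})
print(o["ee_pos"],o["eef_rot"],o["qpos"])
H,S,V=cv2.split(cv2.cvtColor(im,cv2.COLOR_BGR2HSV)); yaw=-.195
y=np.array([-np.sin(yaw),np.cos(yaw),0]); x=np.array([y[1],-y[0],0]); m0=np.array([.47128,.24519,0])
for c,m in(("orange",(H>6)&(H<20)&(S>150)&(V>90)),("red",((H<6)|(H>174))&(S>120)&(V>60))):
    k,l,st,ce=cv2.connectedComponentsWithStats(m.astype(np.uint8))
    for j in range(1,k):
        if st[j,4]<150: continue
        v,u=np.where(l==j); w=world(u,v,i,d[v,u])
        if c=="orange": w=w[w[:,2]>np.percentile(w[:,2],90)-.006]
        q=w-m0; f=lambda a:np.percentile(a,[1,50,99]).round(4)
        print(c,st[j],w.mean(0).round(4),"x",f(q@x),"y",f(q@y),"z",f(w[:,2]))
E
```

```text
[0.45425591 0.16220702 0.15057259] [ 3.14090017e+00  1.14268316e-03 -1.93647355e-01] [ 2.67082088e-01  2.06172964e-01  1.77290088e+00 -1.22215884e-04
  1.16385022e+00  2.03157382e+00]
orange [302 183  23  43 923] [0.4608 0.1649 0.094 ] x [-0.0109  0.0046  0.051 ] y [-0.0905 -0.0808 -0.0709] z [0.0877 0.0917 0.2095]
red [223 184  16  12 162] [0.477  0.2546 0.0283] x [-0.0033  0.0027  0.0388] y [-0.0312  0.0115  0.0194] z [0.0226 0.0245 0.1448]
red [255 185  15  12 176] [0.4692 0.2218 0.0262] x [-0.0044  0.0017  0.0086] y [-0.031  -0.0231 -0.0151] z [0.0231 0.0245 0.0259]
red [   0  200  100   65 3277] [0.4689 0.4905 0.0164] x [-0.0896 -0.0502 -0.0152] y [0.1872 0.2438 0.2835] z [0.004  0.016  0.0179]
```

View pics/w0.png

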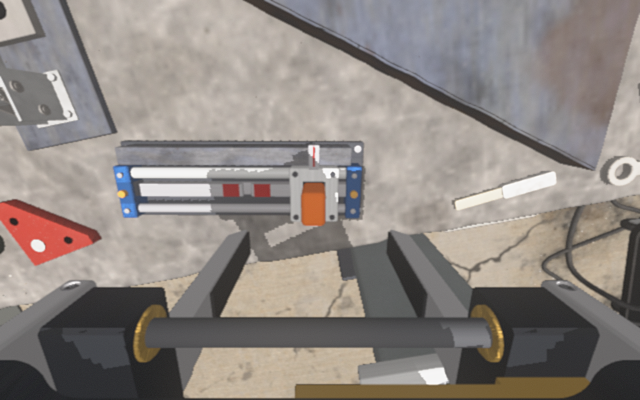

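The wrist view shows the tab at px (313,203), midway between the fingers along the rail, and the patches at (231,190) and (262,190). The rail is aligned with the closing line. The wrist measurement puts the notch at 75 mm of travel, the same as the top view. Next I descend and close.

Scaled: 94 mm / 600 = 0.1567, 85 mm / 600 = 0.1417.

Request:
arm_command([
  [[0.0017,-0.0083,0.0583,0,0,0,-1],[0.0017,-0.0083,0.1083,0,0,0,-1],[0.0017,-0.0083,0.1417,0,0,0,-1],[0.0017,-0.0083,0.1567,0,0,0,-1],[0.0017,-0.0083,0.1567,0,0,0,-1],[0.0017,-0.0083,0.1567,0,0,0,0.2],[0.0017,-0.0083,0.1567,0,0,0,0.5],[0.0017,-0.0083,0.1567,0,0,0,0.8],[0.0017,-0.0083,0.1567,0,0,0,1],[0.0017,-0.0083,0.1567,0,0,0,1],[0.0017,-0.0083,0.1567,0,0,0,1],[0.0017,-0.0083,0.1567,0,0,0,1]],
], squeeze=30)

```text
time_s: 3.05
ee_pos: [0.4566, 0.1667, 0.0572]
eef_rot: [3.142, 0.0, -0.195]
force: [-0.5, 0.1, 1.0]
grip_width: 0.0414
grip_force: 0.0
```

Request:
arm_command([
  [[0,0,0,0,0,0,1],[0,0,0,0,0,0,1],[0,0,0,0,0,0,1],[0,0,0,0,0,0,1],[0,0,0,0,0,0,1],[0,0,0,0,0,0,1]],
])

```text
time_s: 3.65
ee_pos: [0.4566, 0.1666, 0.0571]
eef_rot: [3.141, 0.0, -0.195]
force: [-0.3, -1.0, 0.4]
grip_width: 0.0218
grip_force: 30.0
```

Gripped: 21.8 mm wide at 30 N. I'll draw 62 mm first.

Scaled: -62 mm / 600 = -0.1033, -58 mm / 600 = -0.0967.

Request:
arm_command([
  [[0,-0.0067,0,0,0,0,1],[0,-0.0167,0,0,0,0,1],[0,-0.0283,0,0,0,0,1],[0,-0.04,0,0,0,0,1],[0,-0.0517,0,0,0,0,1],[0,-0.0633,0,0,0,0,1],[0,-0.075,0,0,0,0,1],[0,-0.0867,0,0,0,0,1],[0,-0.0967,0,0,0,0,1],[0,-0.1033,0,0,0,0,1],[0,-0.1033,0,0,0,0,1],[0,-0.1033,0,0,0,0,1]],
])

```text
time_s: 4.85
ee_pos: [0.4687, 0.2276, 0.0571]
eef_rot: [-3.141, -0.0, -0.195]
force: [0.9, -1.0, 0.3]
grip_width: 0.0219
grip_force: 30.0
```

Scaled: -4 mm / 600 = -0.0067, -2 mm / 600 = -0.0033.

Request:
arm_command([
  [[0,-0.0033,0,0,0,0,1],[0,-0.0067,0,0,0,0,1],[0,-0.0067,0,0,0,0,1]],
])

```text
time_s: 5.15
ee_pos: [0.4694, 0.2313, 0.0571]
eef_rot: [3.141, -0.0, -0.195]
force: [0.9, -2.3, -0.4]
grip_width: 0.0214
grip_force: 30.0
```

Scaled: -3 mm / 600 = -0.005, -2 mm / 600 = -0.0033.

Request:
arm_command([
  [[0,-0.0033,0,0,0,0,1],[0,-0.005,0,0,0,0,1],[0,-0.005,0,0,0,0,1]],
])

```text
time_s: 5.45
ee_pos: [0.4701, 0.2345, 0.0571]
eef_rot: [-3.141, -0.0, -0.195]
force: [1.9, -0.8, -1.0]
grip_width: 0.0219
grip_force: 30.0
```

Scaled: -1.5 mm / 600 = -0.0025.

Request:
arm_command([
  [[0,-0.0025,0,0,0,0,1],[0,-0.0025,0,0,0,0,1]],
])

```text
time_s: 5.65
ee_pos: [0.4704, 0.2362, 0.0572]
eef_rot: [-3.141, -0.0, -0.195]
force: [2.1, 1.2, -2.6]
grip_width: 0.0218
grip_force: 30.0
```

Scaled: -1.5 mm / 600 = -0.0025.

Request:
arm_command([
  [[0,-0.0025,0,0,0,0,1],[0,-0.0025,0,0,0,0,1]],
])

```text
time_s: 5.85
ee_pos: [0.4707, 0.2378, 0.0572]
eef_rot: [-3.141, -0.0, -0.195]
force: [3.7, 4.0, -3.0]
grip_width: 0.0218
grip_force: 30.0
```

Scaled: -1.5 mm / 600 = -0.0025.

Request:
arm_command([
  [[0,-0.0025,0,0,0,0,1],[0,-0.0025,0,0,0,0,1]],
])

```text
time_s: 6.05
ee_pos: [0.471, 0.2393, 0.0572]
eef_rot: [-3.141, -0.0, -0.195]
force: [3.5, 6.5, -3.3]
grip_width: 0.0218
grip_force: 30.0
```

The slide is now pushing the hand on, so the ball is dropping into the notch at about 74 mm. I'll continue in fine steps until the resistance jumps.

Scaled: -0.7 mm / 600 = -0.0012.

Request:
arm_command([
  [[0,-0.0012,0,0,0,0,1],[0,-0.0012,0,0,0,0,1]],
])

```text
time_s: 6.25
ee_pos: [0.4711, 0.2397, 0.0572]
eef_rot: [-3.141, -0.0, -0.195]
force: [3.4, 3.7, -2.6]
grip_width: 0.0223
grip_force: 30.0
```

Scaled: -0.7 mm / 600 = -0.0012.

Request:
arm_command([
  [[0,-0.0012,0,0,0,0,1],[0,-0.0012,0,0,0,0,1]],
])

```text
time_s: 6.45
ee_pos: [0.4711, 0.2399, 0.0571]
eef_rot: [3.141, 0.0, -0.195]
force: [2.6, -1.7, -2.6]
grip_width: 0.0215
grip_force: 30.0
```

Request:
arm_command([
  [[0,0,0,0,0,0,1],[0,0,0,0,0,0,1],[0,0,0,0,0,0,1],[0,0,0,0,0,0,1],[0,0,0,0,0,0,1],[0,0,0,0,0,0,1]],
])

```text
time_s: 7.05
ee_pos: [0.4711, 0.24, 0.0571]
eef_rot: [3.141, 0.0, -0.195]
force: [3.3, -3.9, -0.8]
grip_width: 0.0218
grip_force: 30.0
```

```bash
python3 - <<'E'
from station import ctrl,cams
import cv2
im,d=cams.camera("wrist"); cv2.imwrite("pics/w1.png",im[100:300,60:420])
o=ctrl.get_obs(); print(o["time_s"],o["ee_pos"],o["force"],o["grip_force"],o["grip_width"])
E
```

```text
7.1 [0.47114022 0.2400236  0.05715724] [ 1.7104093  -4.40006797 -1.06511877] 29.999635219573975 0.022107502202293856
```

View pics/w1.png

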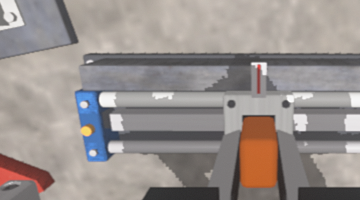

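The crop shows the orange tab at (258,150) between the fingers, with the slide covering both patches. The force went from about +7 N to −4 N within 1 mm of TCP movement and then held steady, so the ball is in the notch. I'm handing in.

```bash
python3 -c "
from station import ctrl
print(ctrl.hand_in())"
```

```text
the job is handed in; nothing more can be done
None
```

I drew the slide about 75 mm until the ball clicked into its notch, and handed in with the fingers still closed on the tab at 30 N; the judge's verdict was not shown.

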